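# Tip inspected rollers into the empty cell

## Robot

A 6-joint arm with a two-finger parallel gripper is mounted at the origin on the work surface. World frame = base frame: x ahead of the robot, y to its left, z up, the work surface at z = 0. Lengths are in mm, angles in rad, forces in N, time in s.
With the tool pointing down it reaches from about 300 to 775 mm from the base axis. Payload 14.6 kg.
Tool frame: the origin (TCP) lies between the finger pads; the fingertips stand 19 mm ahead of it and the grasp point (between the pads) is the TCP; x points along the fingers, y is the direction in which the jaws open and shut, and the axes are right-handed (so a half turn about x gives the same grasp; the last joint's range is limited). The gripper opens to 94 mm and grips with 3 to 60 N. Pads are 16 mm wide; open, the fingers measure 119 mm over their backs; the gripper's body (75 mm by 177 mm) begins 78 mm behind the grasp point.
Start: joints at [1.058, 0.3, 1.521, -0, 1.321, -0.067], TCP at [237.145, 496.237, 200.946] pointing down, gripper open.
Joint ranges: [-3.03, 3.03], [-0.79, 2.21], [0.23, 2.52], [-1.04, 4.18], [0, 3.07], [-2.55, 2.55]. Speed limits (rad/s): [2.22, 2.22, 2.57, 3.14, 3.14, 3.14].

## Interface

Orientations are given as [roll, pitch, yaw] about the fixed x, y, z axes, in that order (R = Rz(yaw) Ry(pitch) Rx(roll)).
In Python, from cell import manip gives the robot as it stands.
- The arm moves only by the tool jog_arm, never from a script. Its argument "series" is one flat list of numbers, 7 for each row, row after row: the turn, a rotation vector about the world's x, y, z in rad, then the shift along the world's x, y, z in m, then the opening, from -1 (shut) to 1 (fully open). A call has 1 to 20 rows; each row is the pose to reach, as a shift and turn from the pose commanded when the call began; what a row does not reach only later rows make up. A row lasts 1/8 s, in which the tool goes at most 62.5 mm and 10.7 degrees, less where a joint would pass 70% of its speed; a pose out of reach is approached as far as the arm can. A call with a gripper value outside its range is refused whole. The fingers move at their own pace and stop on an object; "squeeze" is the grip in N (left out, the last holds). Time passes only in rows, so rows that repeat a pose let the fingers close. It gives the time, the measured TCP pose, the force and the opening at its end, in the units of the state.
- manip.read_state(): the state, without advancing time (a new reading comes with each control period).
- manip.camera(name): name is "side" or "top"; returns a dict with "color" (480x640x3 uint8, blue, green, red), "range_z" (480x640 float32, mm along the optical axis (not along the pixel's ray), 0 where there is no reading), "fx", "fy", "cx", "cy" (pixels), "pose" (4x4, takes a point from camera to world coordinates). Camera axes: x right, y down, z forward; pixel columns grow to the right and rows downward; lengths in mm; the calibration is good to about 2 mm. A picture is of the moment at which its call begins.
- manip.sign_off(): hands the job in, once; it reports no verdict.
The state is a dict: "clock": time; "joints": joint angles; "qd": joint speeds; "effort": joint torques, N m; "eef_pos": TCP position; "eef_rot": TCP orientation; "wrist_force": force on the tool from outside, world axes, zero at the start; "moment": the same for the moment, N m; "finger_gap": finger opening in mm.
Only numpy, scipy, OpenCV 4.12 (cv2) and the standard library are available. Lean on these libraries where they do the work, as an engineer would, in place of code of your own. Each camera call takes 0.05 s, during which the arm holds its last target.

## Task

Two bearing rollers have been looked at under the microscope and lie in one of the two scoops. Pick that scoop up by its handle and tip both rollers gently, from close above, into the one empty cell of the divided tray, without handling the rollers with the fingers. Then set the scoop back down upright on the bench and let go.

Things in the scene. Friction and masses are not known exactly. Their poses are not given: they have to be found in the camera images.
- scoop: Aluminium trough holding the rollers (an identical one is empty), 105x36 mm, about 120 g. Origin: underside. Open spout at its -x end, at first within 20 deg of world -y: lip at x -60, z 16 mm. Floor falls 10 deg back to the rear wall (x +10); inside 28 wide, walls 36 high. Upright grey handle behind: 12 thick (y), x 12 to 42, top z 80; grip across y at x 27, z 62 mm.
- roller1: Plain dark steel bearing roller, 14 mm diameter, 20 mm long, 24 g; origin at its centre, axis its y. Lies across the scoop's trough against the rear wall. Stays put while the scoop is level; starts rolling out over the lip when the spout is tipped down more than 10 degrees; 25 to 40 degrees empties the scoop.
- roller2: The second steel roller, the same as roller1; it lies in the scoop against roller1, nearer the spout.
- liner: Grey 56 mm square, 1 mm thick liner, fixed on the floor of the tray's one empty cell; origin: centre of underside, 4 mm above the bench; x, y along the tray's walls. Tray fixed, 132x196 mm, 2x3 cells 60x60 mm inside, pitch 64, walls 4 thick; rim 34, dividers 29.5 mm above the bench. Any cell can be the empty one; each other holds one small part, none above the rim.
Things that resemble listed ones, but are neither listed nor needed, are in the scene too. Leave any turquoise look-alike of the scoop alone.

How it is judged:
By the outcome, as a careful person would: the job done as asked, in the order asked, and still so for the second after the job is handed in, with the robot touching nothing.
It also fails if it takes over 51 s, if anything falls off the work surface, if the arm or the gripper's body presses on something with over 40 N, if the wrist force passes 120 N, or if a joint passes its speed limit or range.

## Working session

There is one attempt and no reset: what is moved stays moved. The work goes in short steps, Python scripts to look and compute and a tool call to move; the robot and the scene stay as the last step left them, time stands still between calls to the robot, and variables do not carry over. Pictures are saved under pics/ and viewed, and the job is handed in when it is done.

Besides the shell and the picture viewer there is one more tool, called after "Emit:" as name(argument=value, ...) on one line, values as JSON. jog_arm: Moves the arm, as the interface text tells. Its arguments: {"type":"object","properties":{"series":{"type":"array","items":{"type":"number"}},"squeeze":{"type":"number"}},"required":["series"]}

```bash
mkdir -p pics; ls; python3 - <<'E'
from cell import manip
import cv2,numpy as np,pickle
for n in("top","side"):
    c=manip.camera(n); cv2.imwrite(f"pics/{n}0.png",c["color"]); pickle.dump(c,open(f"{n}0.pkl","wb"))
    print(n,c["fx"],c["fy"],c["cx"],c["cy"],np.round(c["pose"],3).tolist())
print(manip.read_state())
E
```

```text
pics
top 449.04247129652566 449.04247129652566 323.582064855411 242.29901682468497 [[0.02, -0.986, 0.167, 362.774], [-1.0, -0.021, -0.004, 52.559], [0.007, -0.167, -0.986, 686.791], [0.0, 0.0, 0.0, 1.0]]
side 541.2615608076687 541.2615608076687 315.1433416698477 237.19361485893856 [[0.848, -0.275, 0.453, 135.523], [-0.529, -0.47, 0.706, -530.421], [0.019, -0.839, -0.544, 496.664], [0.0, 0.0, 0.0, 1.0]]
{'clock': 0.1, 'joints': array([ 1.05840305e+00,  3.00395169e-01,  1.52150692e+00,  2.02407109e-05,
        1.32071360e+00, -6.66331885e-02]), 'qd': array([ 1.75732677e-03, -7.76783537e-04, -1.10759826e-03,  1.42317400e-03,
        5.90068237e-04, -8.95034641e-05]), 'effort': array([ 1.90215571e-03, -5.32645226e+01, -3.53283584e+01,  7.10298331e-02,
        2.34896585e-02, -3.88178023e-05]), 'eef_pos': array([237.02607351, 496.04049544, 200.45935748]), 'eef_rot': array([-1.65659165,  1.5697731 , -2.10235676]), 'wrist_force': array([-0.41605252,  1.2732896 , -0.21008677]), 'moment': array([-0.0012096 , -0.03927355, -0.01776383]), 'finger_gap': 94.10375090881823}
```

View pics/top0.png

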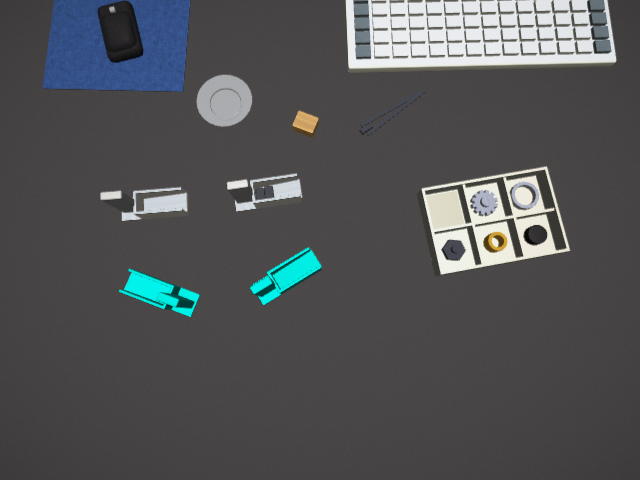

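View pics/side0.png

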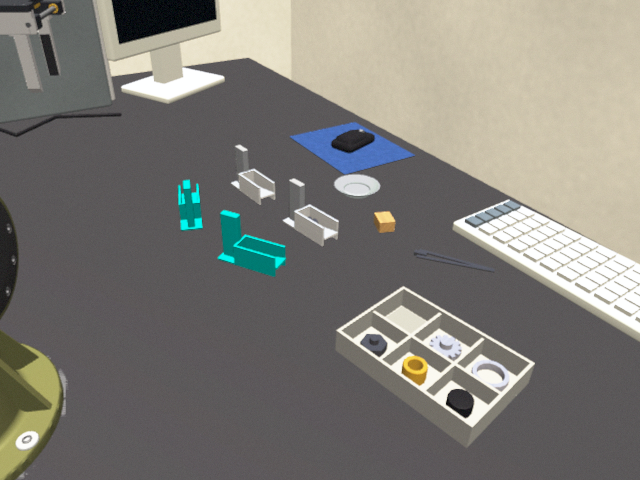

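```bash
python3 - <<'E'
import cv2
a=cv2.imread("pics/top0.png");b=cv2.imread("pics/side0.png")
cv2.imwrite("pics/t1.png",cv2.resize(a[165:220,90:310],None,fx=3.6,fy=3.6*1,interpolation=cv2.INTER_CUBIC))
cv2.imwrite("pics/t2.png",cv2.resize(a[160:280,415:575],None,fx=5,fy=5,interpolation=cv2.INTER_CUBIC))
cv2.imwrite("pics/t3.png",cv2.resize(a[165:220,220:310],None,fx=8,fy=8,interpolation=cv2.INTER_CUBIC))
cv2.imwrite("pics/s1.png",cv2.resize(b[135:255,220:350],None,fx=5,fy=5,interpolation=cv2.INTER_CUBIC))
E
```

```text
(no output)
```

View pics/t1.png

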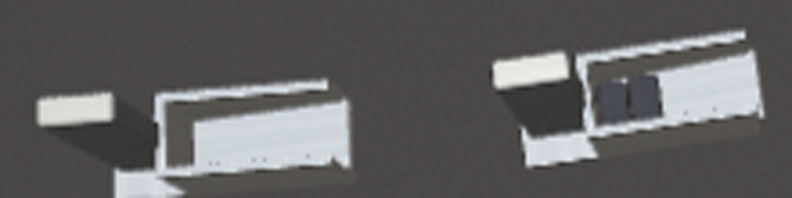

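View pics/t2.png

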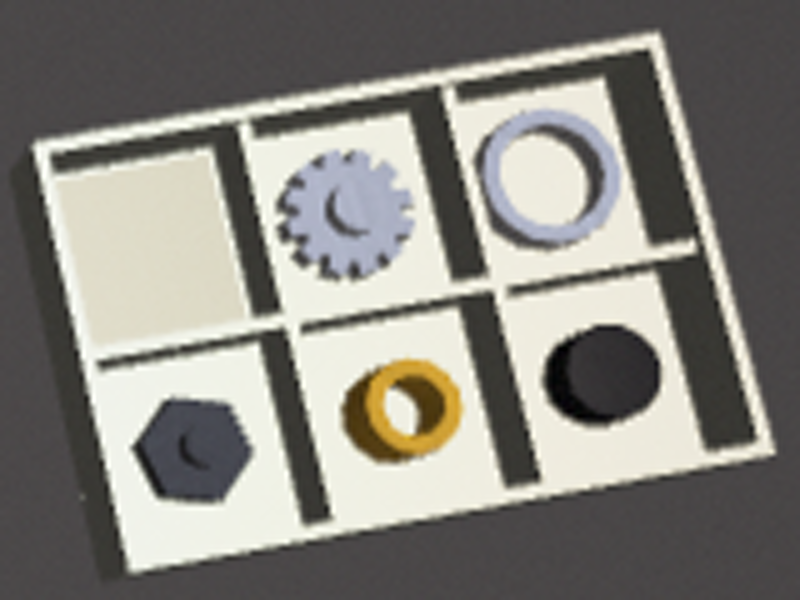

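View pics/t3.png

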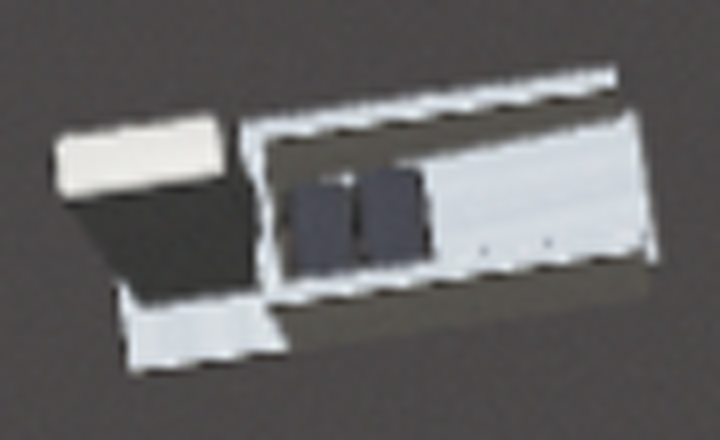

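View pics/s1.png

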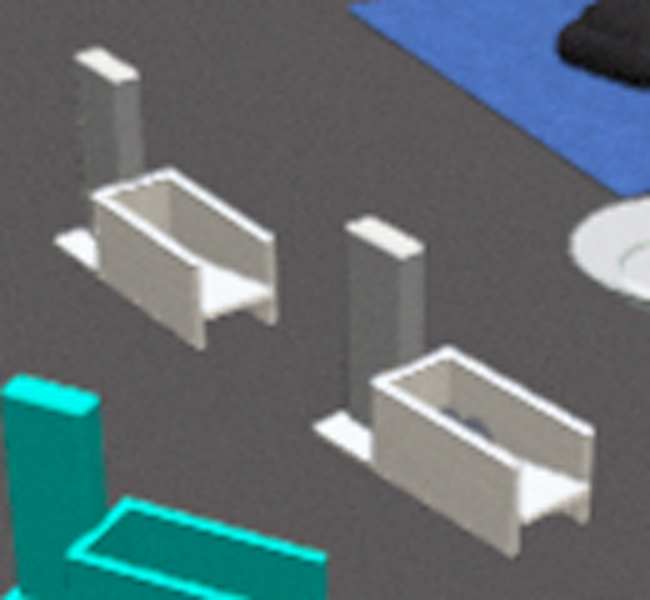

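```bash
cat > h.py <<'E'
import pickle,numpy as np
def ray(c,u,v,z):
    d=c["pose"][:3,:3]@np.array([(u-c["cx"])/c["fx"],(v-c["cy"])/c["fy"],1]);o=c["pose"][:3,3]
    return o+d*(z-o[2])/d[2]
def proj(c,p):
    q=c["pose"][:3,:3].T@(np.asarray(p,float)-c["pose"][:3,3]); return q[:2]/q[2]*c["fx"]+[c["cx"],c["cy"]]
def rng(c,u,v):
    z=float(c["range_z"][int(round(v)),int(round(u))]);return c["pose"][:3,:3]@np.array([(u-c["cx"])/c["fx"]*z,(v-c["cy"])/c["fy"]*z,z])+c["pose"][:3,3]
E
python3 - <<'E'
from h import *
np.set_printoptions(precision=1,suppress=True)
c=pickle.load(open("top0.pkl","rb"));s=pickle.load(open("side0.pkl","rb"))
T=lambda x,y:(220+(x+.5)/8-.5,165+(y+.5)/8-.5)
for p in[(57,138),(218,115),(222,172),(65,196)]:print("h",ray(c,*T(*p),80))
print("hc rng",rng(c,*T(140,155)))
for p in[(243,125),(615,68),(655,262),(270,303)]:print("w",ray(c,*T(*p),36))
T=lambda x,y:(415+(x+.5)/5-.5,160+(y+.5)/5-.5)
q=[ray(c,*T(*p),34) for p in[(35,143),(660,33),(775,455),(128,573)]]
for p in q:print("tray",p)
print("c",np.mean(q,0),[np.linalg.norm(q[i]-q[(i+1)%4]) for i in range(4)])
for p in[(52,180),(212,150),(250,318),(92,348)]:print("liner",ray(c,*T(*p),5))
print(rng(c,*T(150,250)), rng(c,*T(430,290)))
# side
T=lambda x,y:(220+(x+.5)/5-.5,135+(y+.5)/5-.5)
for p in[(347,225),(370,214),(423,247),(400,260)]:print("side h",ray(s,*T(*p),80))
for p in[(404,291),(339,333),(532,365),(469,440)]:print("side tray",ray(s,*p,34 if p[0]!=469 else 34))
E
```

```text
h [548.7 187.6  80. ]
h [553.5 159.7  80. ]
h [543.2 158.5  80. ]
h [538.2 185.7  80. ]
hc rng [546.3 173.2  78.7]
w [565.5 162.7  36. ]
w [578.2  93.2  36. ]
w [540.6  84.5  36. ]
w [531.2 156.   36. ]
tray [559.4 -96.   34. ]
tray [ 598.4 -287.3   34. ]
tray [ 468.9 -313.2   34. ]
tray [ 430.  -121.1   34. ]
c [ 514.2 -204.4   34. ] [np.float64(195.26070773231635), np.float64(132.07857498021173), np.float64(196.02248816246606), np.float64(131.85958008780395)]
liner [ 556.2 -107.8    5. ]
liner [ 567.1 -158.4    5. ]
liner [ 513.3 -168.7    5. ]
liner [ 502.7 -119.3    5. ]
[ 534.7 -138.4    3.6] [ 518.3 -216.3   26.8]
side h [539.2 185.   80. ]
side h [550.1 188.3  80. ]
side h [553.2 158.4  80. ]
side h [541.8 154.2  80. ]
side tray [ 554.3 -105.8   34. ]
side tray [ 431.1 -129.    34. ]
side tray [ 594.1 -288.9   34. ]
side tray [ 456.3 -324.3   34. ]
```

```bash
python3 - <<'E'
from cell import manip
from scipy.spatial.transform import Rotation as R
import numpy as np
s=manip.read_state();M=R.from_euler('xyz',s["eef_rot"]).as_matrix();print(M.round(3),s["eef_pos"])
t=np.array([-.986,-.167]);y=M[:2,1]
for t in(t,-t):print(np.degrees(np.arctan2(y[0]*t[1]-y[1]*t[0],y@t)))
E
```

```text
[[-0.001  0.431  0.902]
 [-0.001  0.902 -0.431]
 [-1.    -0.001 -0.   ]] [237.02607351 496.04049544 200.45935748]
125.1534827644919
-54.84651723550812
```

Emit:
jog_arm(series=[0, 0, -0.957, 0.309, -0.324, 0, 0.2, 0, 0, -0.957, 0.309, -0.324, 0, 0.2, 0, 0, -0.957, 0.309, -0.324, 0, 0.2, 0, 0, -0.957, 0.309, -0.324, 0, 0.2, 0, 0, -0.957, 0.309, -0.324, 0, 0.2, 0, 0, -0.957, 0.309, -0.324, 0, 0.2, 0, 0, -0.957, 0.309, -0.324, 0, 0.2, 0, 0, -0.957, 0.309, -0.324, 0, 0.2, 0, 0, -0.957, 0.309, -0.324, -0.03, 0.2, 0, 0, -0.957, 0.309, -0.324, -0.07, 0.2, 0, 0, -0.957, 0.309, -0.324, -0.07, 0.2, 0, 0, -0.957, 0.309, -0.324, -0.07, 0.2], squeeze=45)

```text
clock: 1.6
eef_pos: [546.5, 172.9, 132.5]
eef_rot: [1.663, 1.569, 0.261]
wrist_force: [-0.1, -0.2, 0.2]
finger_gap: 56.3
```

```bash
python3 - <<'E'
from cell import manip
import cv2,numpy as np,pickle
for n in("top","side"):
    c=manip.camera(n); pickle.dump(c,open(f"{n}1.pkl","wb"))
    a=c["color"]
    a=a[120:270,180:380] if n=="top" else a[90:270,200:440]
    cv2.imwrite(f"pics/{n}1.png",cv2.resize(a,None,fx=3.3 if n=="side" else 4,fy=3.3 if n=="side" else 4,interpolation=cv2.INTER_CUBIC))
print(manip.read_state())
E
```

```text
{'clock': 1.7, 'joints': array([2.42071379e-01, 4.12440719e-01, 1.53322038e+00, 4.52065605e-05,
       1.19336575e+00, 7.37111586e-02]), 'qd': array([-0.0024261 ,  0.00020043,  0.00638276, -0.0009666 , -0.00504576,
       -0.00080573]), 'effort': array([ 6.86064782e-02, -5.70423996e+01, -3.31417680e+01,  7.24081672e-02,
        3.04000103e-02,  5.07023506e-03]), 'eef_pos': array([546.73450947, 172.7070769 , 132.78426693]), 'eef_rot': array([1.66090139, 1.56823018, 0.25844868]), 'wrist_force': array([ 0.22497519, -0.16401313, -0.58448117]), 'moment': array([-0.07767921, -0.01634252, -0.01998872]), 'finger_gap': 56.662817972199655}
```

View pics/side1.png

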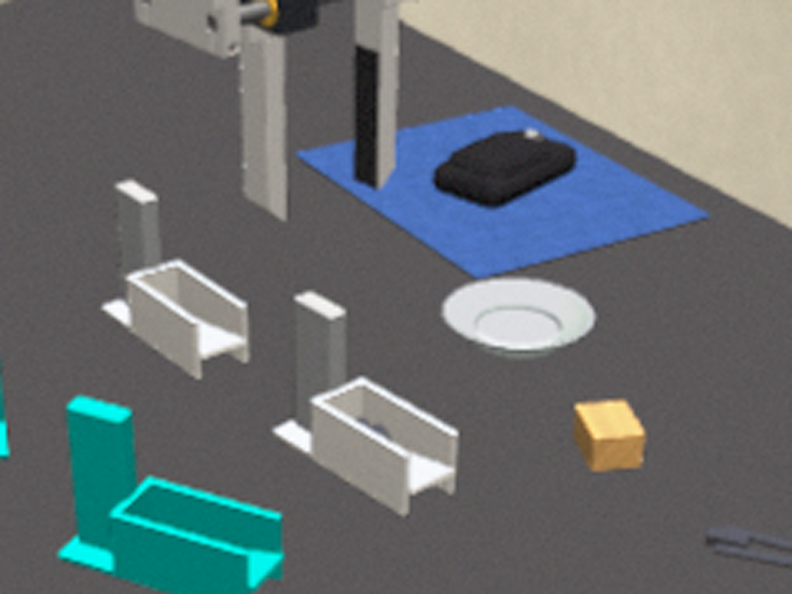

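View pics/top1.png

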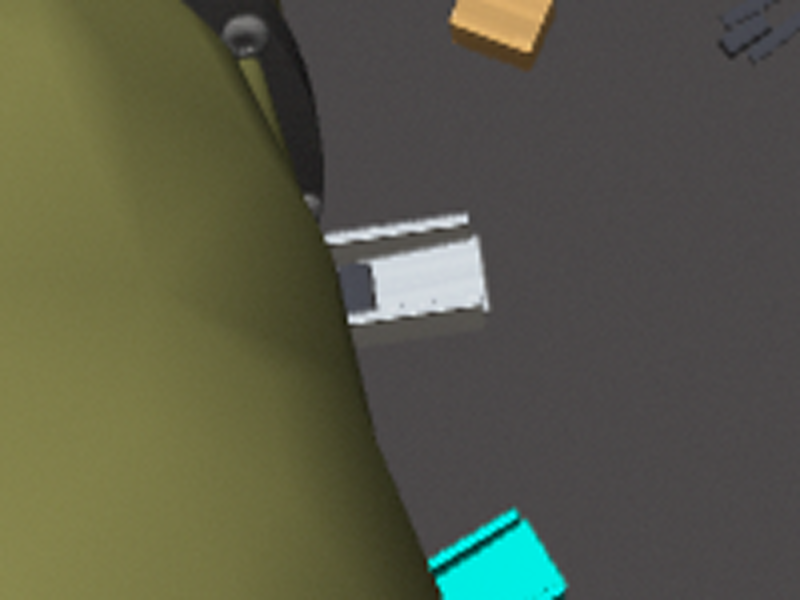

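```bash
python3 - <<'E'
from h import *
s=pickle.load(open("side1.pkl","rb"))
f=lambda p:((proj(s,p)-[200,90])*3.3).round()
d=np.array([-.986,-.167,0])
for p in([546.5,172.8,113.8],):
  for k in(-28,28):print(f(np.array(p)+k*d))
print(f([546,172.4,80]),f([546,172.4,0]))
E
```

```text
[360. 226.]
[274. 257.]
[318. 302.] [318. 437.]
```

```bash
python3 - <<'E'
from h import *
np.set_printoptions(precision=1,suppress=True)
s=pickle.load(open("side1.pkl","rb"))
for p in[(262,190),(280,205),(277,150),(366,175),(370,150),(388,150),(366,100),(320,305)]:
  u=200+p[0]/3.3;v=90+p[1]/3.3;print(p,rng(s,u,v))
E
```

```text
(262, 190) [508.1 159.5 154.6]
(280, 205) [516.5 157.4 146. ]
(277, 150) [514.  155.  175.1]
(366, 175) [574.7 173.8 142.9]
(370, 150) [575.6 171.9 156.6]
(388, 150) [584.  168.5 156.2]
(366, 100) [575.9 176.8 180.8]
(320, 305) [546.8 171.4  78.8]
```

```bash
python3 - <<'E'
from h import *
import cv2
np.set_printoptions(precision=1,suppress=True)
for n,(a,b) in(("side0",(slice(0,120),slice(0,100))),("side1",(slice(60,170),slice(240,350)))):
  s=pickle.load(open(n+".pkl","rb"))
  cv2.imwrite(f"pics/z{n}.png",cv2.resize(s["color"][a,b],None,fx=5,fy=5,interpolation=cv2.INTER_CUBIC))
s=pickle.load(open("side0.pkl","rb"))
print(proj(s,[237,496,182]))
for p in[(30,80),(33,85),(28,60),(48,70),(54,70)]:print(p,rng(s,*p))
E
```

```text
[49.  95.9]
(30, 80) [210.1 443.7 227.4]
(33, 85) [212.2 439.9 220.1]
(28, 60) [214.5 439.8 259.3]
(48, 70) [250.3 540.9 213.7]
(54, 70) [259.6 537.8 213.2]
```

View pics/zside0.png

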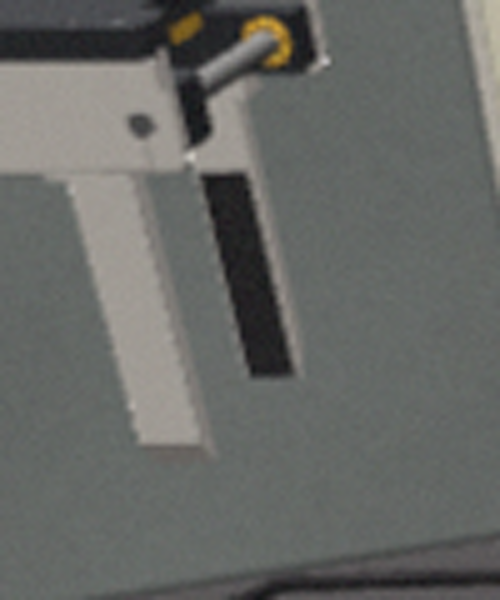

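View pics/zside1.png

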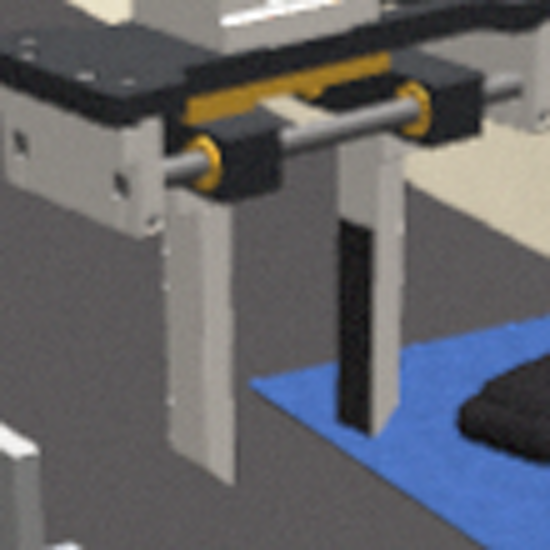

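Emit:
jog_arm(series=[0, 0, 0, 0, 0, -0.025, 0.2, 0, 0, 0, 0, 0, -0.05, 0.2, 0, 0, 0, 0, 0, -0.05, 0.2, 0, 0, 0, 0, 0, -0.05, 0.2, 0, 0, 0, 0, 0, -0.05, 0.2])

```text
clock: 2.33
eef_pos: [546.7, 172.4, 82.3]
eef_rot: [1.633, 1.569, 0.23]
wrist_force: [0.5, -1.2, 0.5]
finger_gap: 56.6
```

```bash
python3 - <<'E'
from cell import manip
from h import *
import cv2
np.set_printoptions(precision=1,suppress=True)
c=manip.camera("side"); pickle.dump(c,open("side2.pkl","wb"))
cv2.imwrite("pics/side2.png",cv2.resize(c["color"][90:240,240:370],None,fx=4,fy=4,interpolation=cv2.INTER_CUBIC))
print(manip.read_state()["eef_pos"])
f=lambda p:((proj(c,p)-[240,90])*4).round()
print(f([546,172.4,80]),f([546,172.4,63]),f([546,172.4,90]))
E
```

```text
[546.6 172.4  82.1]
[225. 367.] [225. 402.] [225. 345.]
```

View pics/side2.png

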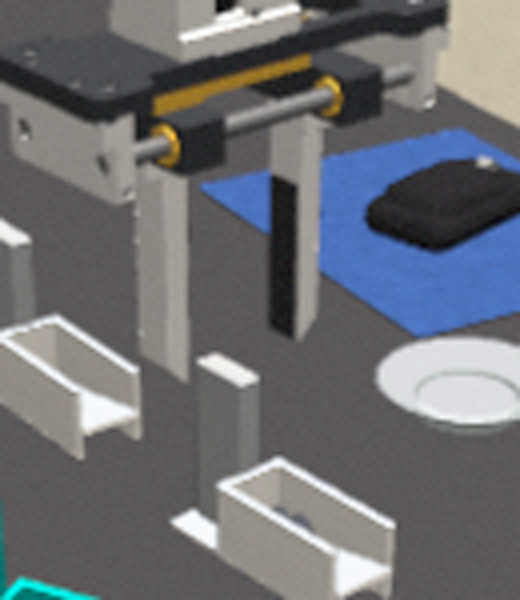

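Emit:
jog_arm(series=[0, 0, 0, 0, 0, -0.02, 0.2, 0, 0, 0, 0, 0, -0.04, 0.2, 0, 0, 0, 0, 0, -0.04, 0.2, 0, 0, 0, 0, 0, -0.04, 0.2, 0, 0, 0, 0, 0, -0.04, 0.2])

```text
clock: 3.0
eef_pos: [546.7, 172.4, 42.0]
eef_rot: [1.626, 1.569, 0.223]
wrist_force: [0.2, 0.8, 0.9]
finger_gap: 56.2
```

```bash
python3 - <<'E'
from cell import manip
from h import *
import cv2
np.set_printoptions(precision=1,suppress=True)
c=manip.camera("side"); pickle.dump(c,open("side3.pkl","wb"))
cv2.imwrite("pics/side3.png",cv2.resize(c["color"][110:250,250:360],None,fx=5,fy=4.2,interpolation=cv2.INTER_CUBIC))
print(manip.read_state()["eef_pos"])
f=lambda p:((proj(c,p)-[250,110])*[5,4.2]).round()
d=np.array([-.986,-.167,0])
for z in(62,43,38):print(z,[f(np.array([546.5,172.4,z])+k*d) for k in(28,0,-28)])
E
```

```text
[546.5 172.3  41.8]
62 [array([168., 362.]), array([232., 340.]), array([295., 320.])]
43 [array([169., 403.]), array([232., 382.]), array([294., 361.])]
38 [array([169., 414.]), array([232., 392.]), array([294., 371.])]
```

View pics/side3.png

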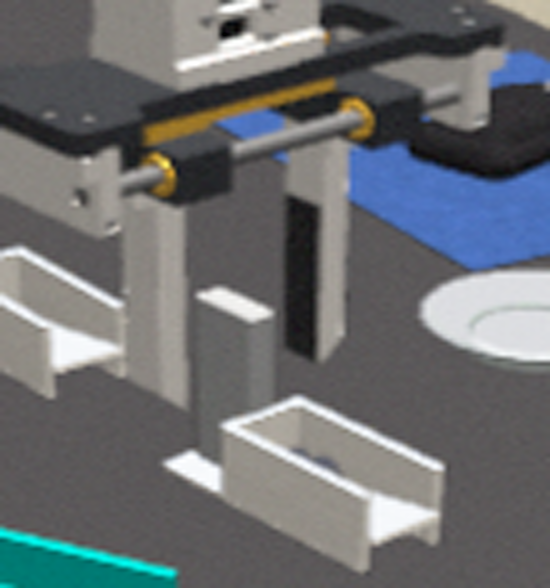

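Emit:
jog_arm(series=[0, 0, 0, 0, 0, 0, -1, 0, 0, 0, 0, 0, 0, -1, 0, 0, 0, 0, 0, 0, -1, 0, 0, 0, 0, 0, 0, -1, 0, 0, 0, 0, 0, 0, -1, 0, 0, 0, 0, 0, 0, -1, 0, 0, 0, 0, 0, 0, -1, 0, 0, 0, 0, 0, 0, -1], squeeze=45)

```text
clock: 4.05
eef_pos: [546.1, 172.2, 40.9]
eef_rot: [-1.709, 1.571, -3.111]
wrist_force: [0.0, 0.3, -0.8]
finger_gap: 12.0
```

Gripped at 12 mm. Lift gently and look.

Emit:
jog_arm(series=[0, 0, 0, 0, 0, 0.005, -1, 0, 0, 0, 0, 0, 0.015, -1, 0, 0, 0, 0, 0, 0.03, -1, 0, 0, 0, 0, 0, 0.045, -1, 0, 0, 0, 0, 0, 0.06, -1, 0, 0, 0, 0, 0, 0.07, -1, 0, 0, 0, 0, 0, 0.075, -1, 0, 0, 0, 0, 0, 0.075, -1, 0, 0, 0, 0, 0, 0.075, -1])

```text
clock: 5.18
eef_pos: [545.9, 172.2, 115.4]
eef_rot: [-1.511, 1.57, -2.914]
wrist_force: [-1.0, -0.7, -1.9]
finger_gap: 11.8
```

```bash
python3 - <<'E'
from cell import manip
from h import *
import cv2
np.set_printoptions(precision=1,suppress=True)
c=manip.camera("side"); pickle.dump(c,open("side4.pkl","wb"))
cv2.imwrite("pics/side4.png",cv2.resize(c["color"][80:230,250:390],None,fx=5,fy=4,interpolation=cv2.INTER_CUBIC))
s=manip.read_state();print(s["eef_pos"],s["wrist_force"],s["finger_gap"])
f=lambda p:((proj(c,p)-[250,80])*[5,4]).round()
# predicted lip outer wall corners if lifted by 75
d=np.array([.167,-.986,0]);y=np.array([-.986,-.167,0])
o=np.array([546,172.4,75]) # handle x=27
for X,Y,Z in((-60,18,36),(-60,-18,36),(-60,18,0),(12,18,36),(12,-18,36)):print((X,Y,Z),f(o+d*(27-X)+y*Y+[0,0,Z]))
E
```

```text
[545.9 172.2 115.4] [-0.3  0.3 -1.9] 11.518582882649985
(-60, 18, 36) [369. 428.]
(-60, -18, 36) [453. 401.]
(-60, 18, 0) [365. 510.]
(12, 18, 36) [218. 364.]
(12, -18, 36) [302. 339.]
```

View pics/side4.png

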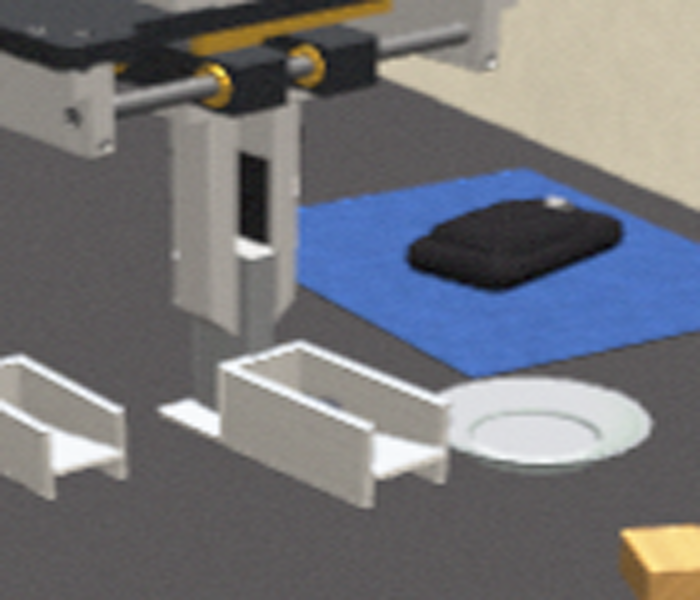

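Emit:
jog_arm(series=[0, 0, 0, -0.001, -0.006, 0, -1, 0, 0, 0.005, -0.003, -0.018, 0, -1, 0, 0, 0.01, -0.005, -0.034, 0, -1, 0, 0, 0.015, -0.008, -0.054, 0, -1, 0, 0, 0.02, -0.011, -0.076, 0, -1, 0, 0, 0.025, -0.014, -0.098, 0, -1, 0, 0, 0.03, -0.017, -0.12, 0, -1, 0, 0, 0.033, -0.02, -0.142, 0, -1, 0, 0, 0.033, -0.023, -0.164, 0, -1, 0, 0, 0.033, -0.026, -0.184, 0, -1, 0, 0, 0.033, -0.028, -0.2, 0, -1, 0, 0, 0.033, -0.03, -0.211, 0, -1, 0, 0, 0.033, -0.031, -0.217, 0, -1, 0, 0, 0.033, -0.031, -0.219, 0, -1, 0, 0, 0.033, -0.031, -0.219, 0, -1, 0, 0, 0.033, -0.031, -0.219, 0, -1])

```text
clock: 7.22
eef_pos: [515.2, -46.4, 115.9]
eef_rot: [2.598, 1.571, 1.229]
wrist_force: [-0.4, 0.1, -1.0]
finger_gap: 11.8
```

Emit:
jog_arm(series=[0.02, 0.004, 0, 0, 0, -0.002, -1, 0.05, 0.01, 0, 0, 0, -0.004, -1, 0.08, 0.016, 0, 0, 0, -0.006, -1, 0.11, 0.022, 0, 0, 0, -0.008, -1, 0.125, 0.026, 0, 0, 0, -0.009, -1, 0.125, 0.026, 0, 0, 0, -0.009, -1, 0.125, 0.026, 0, 0, 0, -0.009, -1])

```text
clock: 8.1
eef_pos: [515.2, -46.7, 107.0]
eef_rot: [-3.138, 1.443, 1.775]
wrist_force: [-0.6, 0.9, -1.9]
finger_gap: 12.1
```

```bash
cat > look.py <<'E'
import sys
from cell import manip
from h import *
import cv2
np.set_printoptions(precision=1,suppress=True)
th=np.radians(float(sys.argv[1]));tag=sys.argv[2]
s=manip.read_state();P=s["eef_pos"];print(s["clock"],P,s["wrist_force"],s["finger_gap"])
d=np.array([.2,-.98,0]);y=np.array([-.98,-.2,0]);z=np.array([0,0,1.])
dt=d*np.cos(th)-z*np.sin(th);zt=d*np.sin(th)+z*np.cos(th)
for n in("side","top"):
  c=manip.camera(n); pickle.dump(c,open(n+tag+".pkl","wb"))
  x0,y0,w,h,k=(260,180,260,195,3) if n=="side" else (340,120,230,160,3.4)
  cv2.imwrite(f"pics/{n}{tag}.png",cv2.resize(c["color"][y0:y0+h,x0:x0+w],None,fx=k,fy=k,interpolation=cv2.INTER_CUBIC))
  f=lambda p:((proj(c,p)-[x0,y0])*k).round()
  for name,piv in(("A tool-bias",P),("B z-bias",P+[0,0,21])):
    zz=41 if name[0]=="A" else 62
    print(n,name)
    for X,Y,Z in((-60,18,36),(-60,-18,36),(-60,18,0),(12,18,36),(-60,0,16)):
      p=piv+dt*(27-X)+y*Y+zt*(Z-zz);print((X,Y,Z),f(p),p)
E
python3 look.py 7.3 5
```

```text
8.1 [515.2 -46.7 107. ] [-0.6  0.9 -1.9] 12.12572731030117
side A tool-bias
(-60, 18, 36) [417. 293.] [ 514.7 -134.3   91. ]
(-60, -18, 36) [471. 258.] [ 550.  -127.1   91. ]
(-60, 18, 0) [400. 355.] [ 513.8 -129.8   55.3]
(12, 18, 36) [292. 202.] [500.4 -64.3 100.2]
(-60, 0, 16) [434. 310.] [ 531.8 -128.2   71.2]
side B z-bias
(-60, 18, 36) [412. 289.] [ 514.1 -131.6   91.2]
(-60, -18, 36) [466. 255.] [ 549.4 -124.4   91.2]
(-60, 18, 0) [395. 351.] [ 513.2 -127.2   55.5]
(12, 18, 36) [287. 200.] [499.9 -61.6 100.3]
(-60, 0, 16) [430. 307.] [ 531.3 -125.5   71.3]
top A tool-bias
(-60, 18, 36) [406. 301.] [ 514.7 -134.3   91. ]
(-60, -18, 36) [385. 216.] [ 550.  -127.1   91. ]
(-60, 18, 0) [370. 323.] [ 513.8 -129.8   55.3]
(12, 18, 36) [237. 327.] [500.4 -64.3 100.2]
(-60, 0, 16) [375. 272.] [ 531.8 -128.2   71.2]
top B z-bias
(-60, 18, 36) [400. 302.] [ 514.1 -131.6   91.2]
(-60, -18, 36) [379. 217.] [ 549.4 -124.4   91.2]
(-60, 18, 0) [364. 324.] [ 513.2 -127.2   55.5]
(12, 18, 36) [230. 328.] [499.9 -61.6 100.3]
(-60, 0, 16) [369. 273.] [ 531.3 -125.5   71.3]
```

View pics/side5.png

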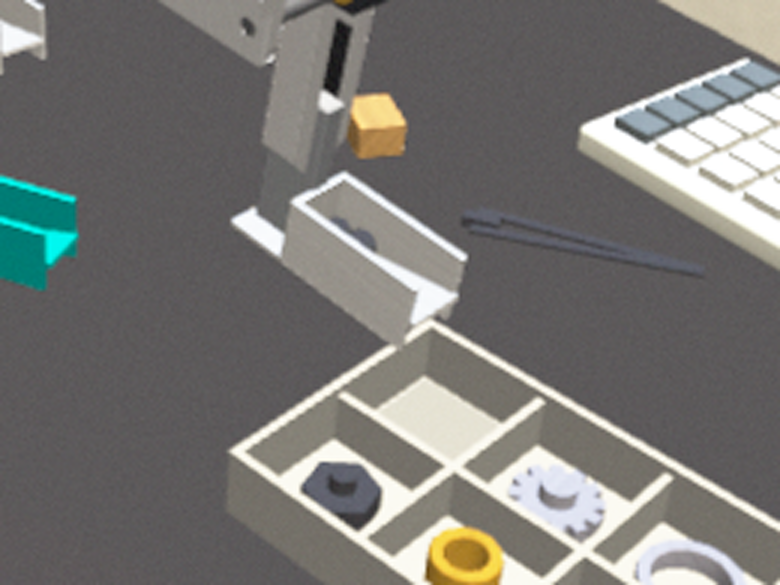

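View pics/top5.png

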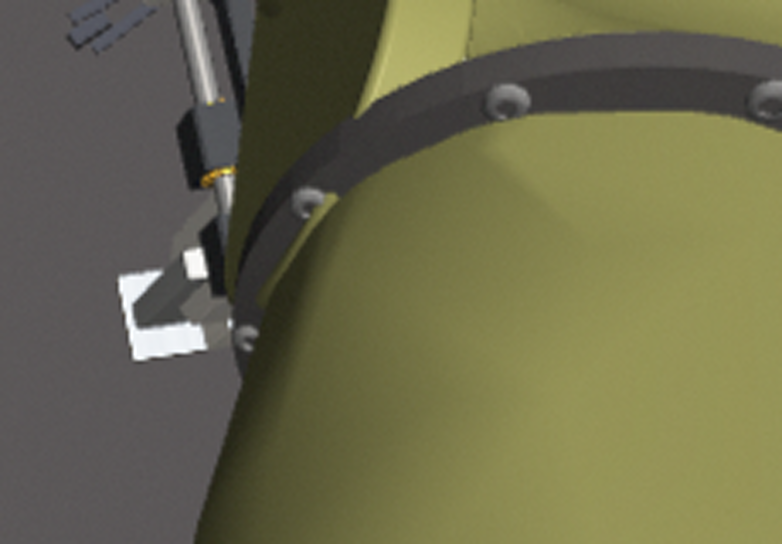

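Emit:
jog_arm(series=[0, 0, 0, 0, 0, -0.005, -1, 0, 0, 0, 0, 0, -0.012, -1, 0, 0, 0, 0, 0, -0.019, -1, 0, 0, 0, 0, 0, -0.019, -1, 0.023, 0.005, 0, 0, -0.001, -0.017, -1, 0.046, 0.009, 0, 0, -0.002, -0.015, -1, 0.063, 0.013, 0, 0, -0.0025, -0.014, -1, 0.08, 0.016, 0, 0.001, -0.003, -0.0134, -1, 0.08, 0.016, 0, 0.001, -0.003, -0.0134, -1, 0.08, 0.016, 0, 0.001, -0.003, -0.0134, -1, 0.089, 0.018, 0, 0.001, -0.0035, -0.013, -1, 0.098, 0.02, 0, 0.001, -0.004, -0.0125, -1, 0.098, 0.02, 0, 0.001, -0.004, -0.0125, -1, 0.098, 0.02, 0, 0.001, -0.004, -0.0125, -1, 0.107, 0.022, 0, 0.001, -0.0043, -0.012, -1, 0.115, 0.023, 0, 0.001, -0.0046, -0.0116, -1, 0.115, 0.023, 0, 0.001, -0.0046, -0.0116, -1, 0.115, 0.023, 0, 0.001, -0.0046, -0.0116, -1])

```text
clock: 10.45
eef_pos: [516.1, -51.4, 95.3]
eef_rot: [-3.141, 1.326, 1.772]
wrist_force: [0.5, 0.2, -2.7]
finger_gap: 12.0
```

```bash
python3 look.py 14 6 | head -7
```

```text
10.45 [516.1 -51.4  95.3] [ 0.5  0.2 -2.7] 12.018200570063874
side A tool-bias
(-60, 18, 36) [416. 336.] [ 515.1 -136.5   69.4]
(-60, -18, 36) [469. 301.] [ 550.4 -129.3   69.4]
(-60, 18, 0) [392. 390.] [ 513.4 -128.    34.5]
(12, 18, 36) [296. 231.] [501.2 -68.1  86.8]
(-60, 0, 16) [429. 348.] [ 531.8 -128.2   50. ]
```

View pics/side6.png

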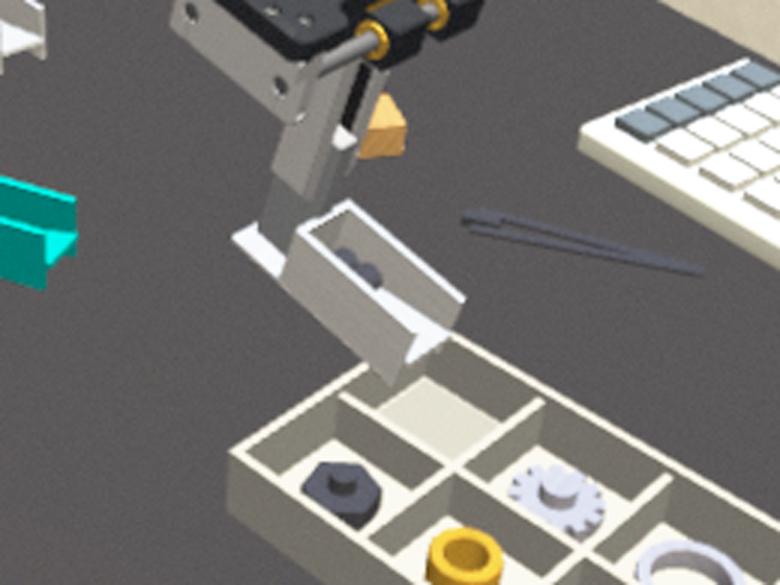

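Emit:
jog_arm(series=[0.0086, 0.0017, 0, 0, -0.0004, 0.0005, -1, 0.0172, 0.0035, 0, 0, -0.0008, 0.0009, -1, 0.0172, 0.0035, 0, 0, -0.0008, 0.0009, -1, 0.026, 0.005, 0, 0, -0.0012, 0.0013, -1, 0.034, 0.007, 0, 0, -0.0017, 0.0017, -1, 0.034, 0.007, 0, 0, -0.0017, 0.0017, -1, 0.034, 0.007, 0, 0, -0.0017, 0.0017, -1, 0.034, 0.007, 0, 0, -0.0017, 0.0017, -1])

```text
clock: 11.55
eef_pos: [516.2, -53.0, 97.1]
eef_rot: [-3.141, 1.291, 1.772]
wrist_force: [0.3, -0.3, -1.6]
finger_gap: 11.7
```

```bash
python3 look.py 16 7 | head -1
```

```text
11.55 [516.2 -53.   97.1] [ 0.3 -0.3 -1.6] 11.717790038900343
```

View pics/side7.png

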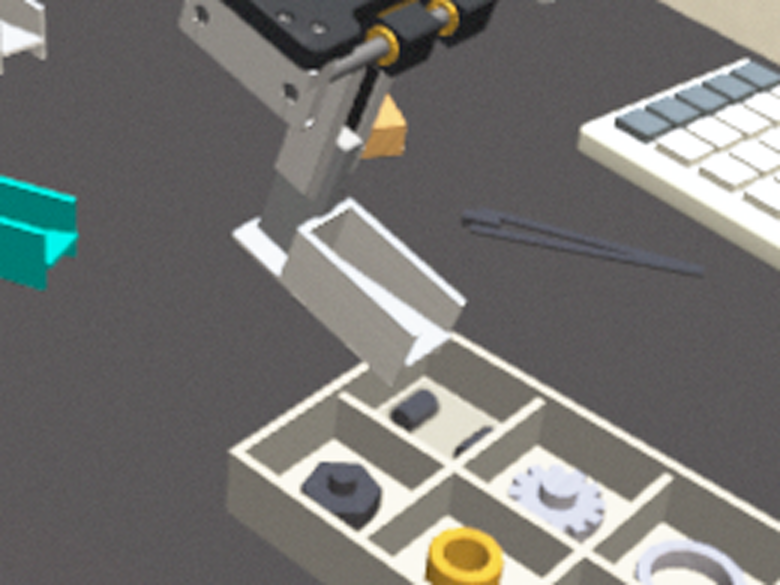

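Emit:
jog_arm(series=[0, 0, 0, 0, 0, 0.01, -1, 0, 0, 0, 0, 0, 0.03, -1, 0, 0, 0, 0, 0, 0.055, -1, -0.07, -0.014, 0, 0.001, 0.01, 0.06, -1, -0.14, -0.028, 0, 0.004, 0.03, 0.06, -1, -0.21, -0.042, 0, 0.008, 0.06, 0.06, -1, -0.274, -0.056, 0, 0.013, 0.095, 0.06, -1, -0.274, -0.056, 0, 0.018, 0.13, 0.06, -1, -0.274, -0.056, 0, 0.022, 0.165, 0.055, -1, -0.274, -0.056, 0, 0.026, 0.195, 0.04, -1, -0.274, -0.056, 0, 0.029, 0.215, 0.02, -1, -0.274, -0.056, 0, 0.03, 0.225, 0, -1, -0.274, -0.056, 0, 0.03, 0.225, -0.02, -1, -0.274, -0.056, 0, 0.03, 0.225, -0.035, -1, -0.274, -0.056, 0, 0.03, 0.225, -0.046, -1, -0.274, -0.056, 0, 0.03, 0.225, -0.046, -1, -0.274, -0.056, 0, 0.03, 0.225, -0.046, -1])

```text
clock: 13.78
eef_pos: [546.5, 171.9, 51.7]
eef_rot: [1.588, 1.57, 0.218]
wrist_force: [0.3, -0.9, -1.1]
finger_gap: 11.7
```

```bash
python3 - <<'E'
from cell import manip
from h import *
import cv2
np.set_printoptions(precision=3,suppress=True)
from scipy.spatial.transform import Rotation as R
s=manip.read_state();print(s["eef_pos"],R.from_euler('xyz',s["eef_rot"]).as_matrix(),s["finger_gap"])
c=manip.camera("side")
cv2.imwrite("pics/side8.png",cv2.resize(c["color"][110:260,250:390],None,fx=5,fy=4,interpolation=cv2.INTER_CUBIC))
cv2.imwrite("pics/side8b.png",cv2.resize(c["color"][280:400,330:480],None,fx=5,fy=5,interpolation=cv2.INTER_CUBIC))
E
```

```text
[546.541 171.894  51.694] [[ 0.001  0.98   0.199]
 [ 0.     0.199 -0.98 ]
 [-1.     0.001 -0.   ]] 11.702327377348222
```

View pics/side8.png

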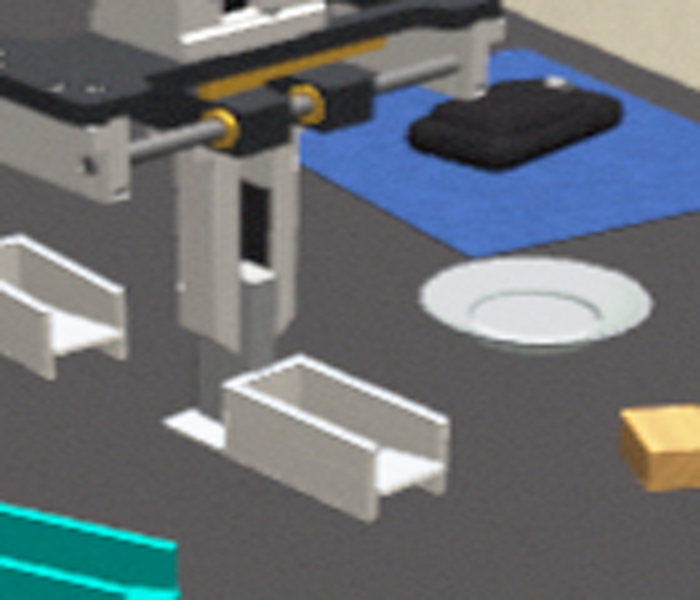

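View pics/side8b.png

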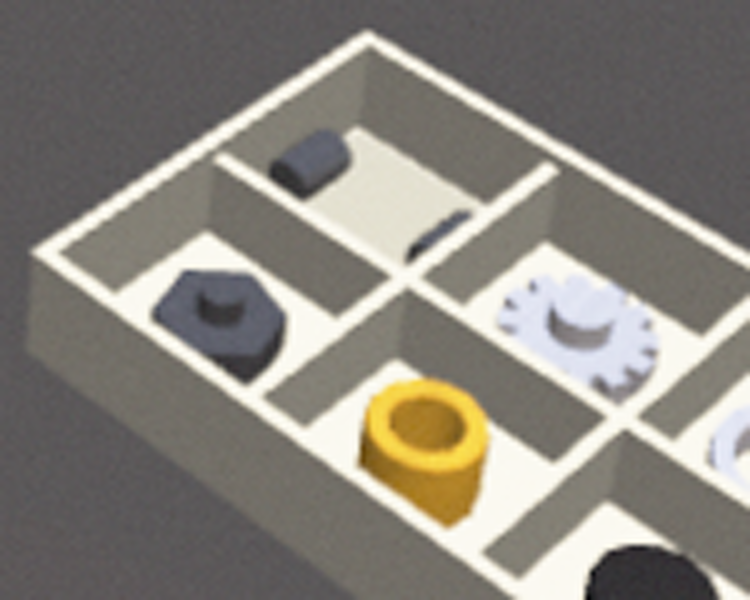

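Emit:
jog_arm(series=[0, 0, 0, 0, 0, -0.004, -1, 0, 0, 0, 0, 0, -0.007, -1, 0, 0, 0, 0, 0, -0.009, -1, 0, 0, 0, 0, 0, -0.01, -1, 0, 0, 0, 0, 0, -0.01, -1, 0, 0, 0, 0, 0, -0.01, -1])

```text
clock: 14.58
eef_pos: [546.2, 172.0, 41.1]
eef_rot: [1.773, 1.571, 0.403]
wrist_force: [-0.7, 1.9, -1.1]
finger_gap: 11.7
```

Emit:
jog_arm(series=[0, 0, 0, 0, 0, -0.0005, -1, 0, 0, 0, 0, 0, -0.0005, -1, 0, 0, 0, 0, 0, -0.0005, -1])

```text
clock: 14.95
eef_pos: [546.2, 172.0, 40.8]
eef_rot: [1.62, 1.571, 0.25]
wrist_force: [-2.5, 0.5, 5.0]
finger_gap: 11.8
```

Contact. Release and rise.

Emit:
jog_arm(series=[0, 0, 0, 0, 0, 0, -0.4, 0, 0, 0, 0, 0, 0, -0.2, 0, 0, 0, 0, 0, 0, 0, 0, 0, 0, 0, 0, 0, 0.2, 0, 0, 0, 0, 0, 0, 0.2, 0, 0, 0, 0, 0, 0, 0.2, 0, 0, 0, 0, 0, 0.02, 0.2, 0, 0, 0, 0, 0, 0.05, 0.2, 0, 0, 0, 0, 0, 0.1, 0.2, 0, 0, 0, 0, 0, 0.15, 0.2, 0, 0, 0, -0.05, 0.06, 0.16, 0.2, 0, 0, 0, -0.1, 0.12, 0.16, 0.2, 0, 0, 0, -0.15, 0.18, 0.16, 0.2, 0, 0, 0, -0.2, 0.24, 0.16, 0.2, 0, 0, 0, -0.2, 0.24, 0.16, 0.2, 0, 0, 0, -0.2, 0.24, 0.16, 0.2])

```text
clock: 16.95
eef_pos: [343.6, 414.3, 200.5]
eef_rot: [-2.717, 1.57, 2.201]
wrist_force: [0.7, -1.1, -0.5]
finger_gap: 56.1
```

```bash
python3 - <<'E'
from cell import manip
import cv2
print(manip.read_state()["eef_pos"])
for n in("side","top"):
  c=manip.camera(n);cv2.imwrite(f"pics/{n}9.png",c["color"])
  a=c["color"][140:420,220:580] if n=="side" else c["color"][150:290,200:580]
  cv2.imwrite(f"pics/{n}9z.png",cv2.resize(a,None,fx=2.1,fy=2.1,interpolation=cv2.INTER_CUBIC))
E
```

```text
[343.57362835 414.31949429 200.54258747]
```

View pics/side9z.png

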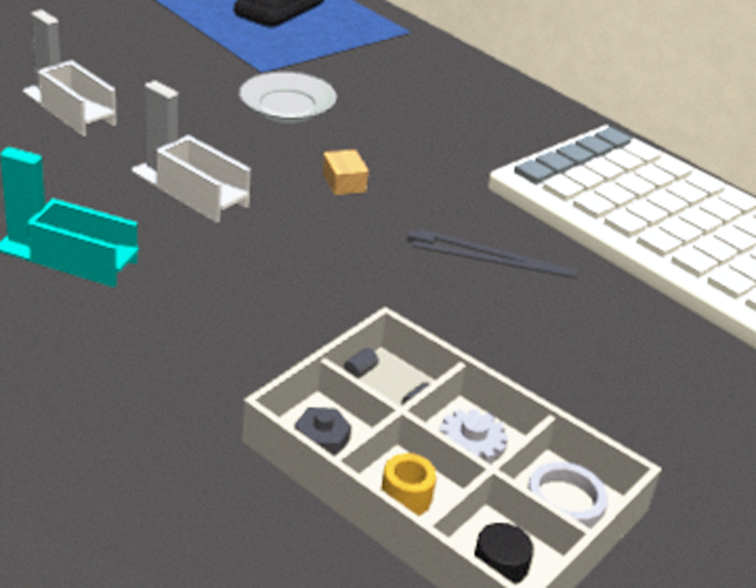

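View pics/top9z.png

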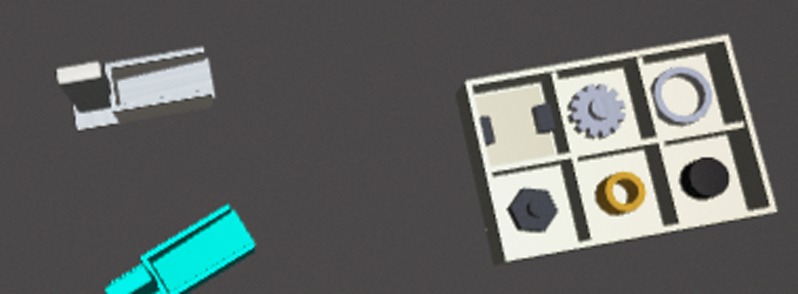

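Both rollers lie flat in the empty cell (top crop at about (487,130) and (543,118)). The scoop is upright, empty and free at its old place, and the gripper is clear of everything.

```bash
python3 -c "
from cell import manip
print(manip.sign_off())"
```

```text
the job is handed in; nothing more can be done
None
```

I gripped the loaded scoop by its handle with 45 N and carried it level to the tray. I tipped it slowly to 16° with the lip about 50 mm above the bench, and both rollers rolled into the empty cell. I then levelled the scoop, set it back upright where it came from, let go and moved the arm away. The job was handed in at about 17 s on the clock, against the 51 s limit.

**Last checks:** The final pictures show both rollers lying flat in the cell, one against the near wall and one against the far divider. The scoop is upright and empty, the other tray parts and look-alikes are undisturbed, and nothing touches the gripper. The wrist force read at the end of each move stayed within about 6 N.

**One disagreement:** In the camera images the fingertips appeared about 20 mm higher than the reported tool position implied. I set the grasp height from the images instead, so the reported height was about 41 mm when gripping near the 62 mm grip height. The scoop's position when lifted and tipped matched my predictions, apart from one wall corner showing about 3 pixels off in the side view.

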